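# Rock a tight bearing cap out of an engine casing

## Task

The steel bearing cap is stuck tight in the slot of the aluminium engine casing on the workbench. Grip it by its upright lug, rock it side to side along the slot and work it up until it comes free, without dragging the casing up out of its wooden cradle. Finish still holding the cap upright and still in the gripper, just clear of its slot (about 2 cm above it), and leave the piston, bearing and socket alone.

Things in the scene. Friction and masses are not known exactly. Their poses are not given: they have to be found in the camera images.
- cap: Steel bearing cap, 0.2 to 0.4 kg: block 20 (x) x 56 (y) x 34 (z) mm, on top a centred lug 16 (x) x 30 (y) x 45 (z) mm, the grip; 79 mm tall in all. Origin: centre of the underside, z up; axes as the slot's. At the start the lower 24 mm stand in the slot, on its floor; block's top 10 mm and lug's top 55 mm above the casing's deck.
- slot (a point): Centre of the slot's mouth, level with the casing's flat deck (92 mm above the bench at the start; moves with the casing). z up. The slot is 24 mm deep, 20 mm wide (x), 72 mm long (y): 8 mm free past each end of the cap, room to rock it 0.2 rad either way about the x axis. The deck, 124 (x) x 200 (y) mm, is clear 80 mm either way along y.
- web_rear (a joint): Travel (m) of the steel web that is the slot's long wall at +x; with its twin at -x it is sprung against the cap's large faces, about 30 N each, over the full depth. Friction holds the cap with 30 to 45 N in a straight pull; while the cap is being swung, friction opposes the swing and little lift is needed: 3 mm of climb per 0.3 rad swing is safe, and it stays there.
- casing (a joint): How far the aluminium casing, 124 x 200 x 70 mm, about 2 kg (20 N) with its webs, is lifted out of its cradle: 0 = resting, up to 0.03 m. It only moves straight up, and sinks back by itself. Being lighter than the cap's friction, it comes up with the cap in a straight pull.
- cradle: The fixed wooden cradle under the casing, 150 (x) x 230 (y) x 22 mm with low 14 mm rims along its two long sides. Origin: centre of its underside on the bench; same axes as the slot, whose mouth lies 92 mm straight above the origin.
- piston: Bystander: aluminium piston, 54 mm diameter, 50 mm tall, standing. Origin: centre of the underside.
- bearing: Bystander: flat steel bearing ring, 62 mm outside and 30 mm inside diameter, 18 mm tall. Origin: centre of the underside.
- socket: Bystander: steel wrench socket, 32 mm diameter, 60 mm tall, standing. Origin: centre of the underside.

How it is judged:
By the outcome, as a careful person would: the job done as asked, in the order asked, and still so for the second after the job is handed in, while the arm keeps its last pose, push and grip.
It also fails if it takes over 42 s, if anything falls off the work surface, if the arm or the gripper's body presses on something with over 40 N, if the wrist force passes 120 N, or if a joint passes its speed limit or range.

## Robot

A 6-joint arm with a two-finger parallel gripper is mounted at the origin on the work surface. World frame = base frame: x ahead of the robot, y to its left, z up, the work surface at z = 0. Lengths are in m, angles in degrees, forces in N, time in s.
With the tool pointing down it reaches from about 0.35 to 0.8 m from the base axis. Payload 7.3 kg.
Tool frame: the origin (TCP) lies midway between the tips of the shut fingers; the grasp point (between the pads) lies 19 mm behind it; z points along the fingers, y is the line along which they close (so a half turn about z gives the same grasp; the last joint's range is limited). The gripper opens to 85 mm and grips with 20 to 120 N. Pads are 22 mm wide; open, the fingers measure 114 mm over their backs; the gripper's body (76 mm by 85 mm) begins 54 mm behind the grasp point. The pads swing forward as they close: fully open they stand 13 mm farther back than shut.
Start: joints at [56.264, 19.595, 87.324, -0, 73.075, -8.365], TCP at [0.225, 0.474, 0.231] pointing down, gripper open.
Joint ranges: [-145.02, 145.02], [-44.19, 115.74], [2.07, 154.8], [-57.11, 237.11], [16.16, 152.29], [-177.93, 177.93]. Speed limits (degrees/s): [147.25, 147.25, 180, 180, 180, 180].

## Interface

Orientations are given as [roll, pitch, yaw] about the fixed x, y, z axes, in that order (R = Rz(yaw) Ry(pitch) Rx(roll)).
In Python, from bench import robot gives the robot as it stands.
- The arm moves only by the tool shift_gripper, called after "Call:" as name(argument=value, ...) on one line, values as JSON. Schema: {"type":"object","properties":{"deltas":{"type":"array","items":{"type":"object","properties":{"aperture":{"type":"number"},"dx":{"type":"number"},"dy":{"type":"number"},"dz":{"type":"number"},"wx":{"type":"number"},"wy":{"type":"number"},"wz":{"type":"number"}},"additionalProperties":false,"required":["aperture"]},"minItems":1,"maxItems":8},"force":{"type":"number"},"only":{"type":"string"},"quiet":{"type":"boolean"},"lines":{"type":"string"}},"required":["deltas"],"additionalProperties":false}. deltas is a list of rows, 1 to 8 of them, each an object with the fields aperture (the finger opening in m), dx, dy, dz (the shift in shares of 1 m (1.0 is 1 m)), wx, wy, wz (a rotation vector in parts of the range, where 1.0 means 180 degrees); a field left out counts as zero (the opening has to be given); each row is the pose to reach, as a shift and turn from the pose commanded when the call began, along the tool's axes at that moment; what a row does not reach only later rows make up. A row lasts 1/10 s, in which the tool goes at most 0.05 m and 8.59 degrees, less where a joint would pass 70% of its speed; a pose out of reach is approached as far as the arm can. The fingers move at their own pace and stop on an object; force is the grip in N (left out, the last holds). Time passes only in rows, so rows that do not move let the fingers close. The tool returns the time, the measured TCP pose, the force, the opening and the grip force at its end. only (a regular expression) keeps the lines of the reply that match it, lines (a string "A,B") keeps lines A to B, and quiet returns only ok. A shift or turn number past 1, either way, is cut back to 1. Input that does not fit is refused with a message, and nothing moves.
- robot.observe(): the state, without advancing time (a new reading comes with each control period).
- robot.read_camera(name): name is "scene" or "top" or "wrist"; returns a dict with "image" (400x640x3 uint8, blue, green, red), "fx", "fy", "cx", "cy" (pixels), "cam_to_world" (4x4, takes a point from camera to world coordinates); the wrist camera has in their place "T_tool_cam" (4x4, takes a point from camera to tool coordinates, whose origin is the TCP and whose axes are the flange's). Camera axes: x right, y down, z forward; pixel columns grow to the right and rows downward; lengths in m; the calibration is good to about 2 mm. A picture is of the moment at which its call begins: read the wrist's pose just before it. There is no depth.
- robot.close_job(): hands the job in; it is judged then, once.
The state is a dict: "time_s": time; "q": joint angles; "dq": joint speeds; "effort": joint torques, N m; "eef_pos": TCP position; "tool_rot": TCP orientation; "force": force on the tool from outside, world axes, zero at the start; "wrist_torque": the same for the moment, N m; "opening": finger opening in m; "gripper_force": force on a finger pad.
Only numpy, scipy, OpenCV 4.12 (cv2) and the standard library are available. Lean on these libraries where they do the work, as an engineer would, in place of code of your own. Each camera call takes 0.05 s, during which the arm holds its last target. There are 200 camera calls.

## Working session

There is one attempt and no reset: what is moved stays moved. The work goes in short steps, Python scripts to look and compute and a tool call to move; the robot and the scene stay as the last step left them, time stands still between calls to the robot, and variables do not carry over. Pictures are saved under pics/ and viewed, at most 10 in all, crops included, and the job is handed in when it is done.

```bash
mkdir -p pics; ls
```

Run:
```python
from bench import robot
import cv2,numpy as np
o=robot.observe();print(o)
for n in("scene","top"):
    c=robot.read_camera(n);cv2.imwrite(f"pics/{n}0.png",c["image"]);print(n,c["fx"],c["fy"],c["cx"],c["cy"],np.round(c["cam_to_world"],4).tolist())
c=robot.read_camera("wrist");cv2.imwrite("pics/wrist0.png",c["image"]);print(np.round(c["T_tool_cam"],4).tolist(),c["fx"])
```

```text
bench.py
pics
{'time_s': 0.0, 'q': array([ 5.62642364e+01,  1.96370582e+01,  8.73788289e+01, -1.13824345e-03,
        7.30740565e+01, -8.36604940e+00]), 'dq': array([-0.01974153,  0.02114398, -0.06960096, -0.05157488,  0.02136358,
       -0.05801588]), 'effort': array([-1.03402857e-03, -4.33669174e+01, -2.46010530e+01, -2.91831129e-04,
        7.99066300e-03, -1.44384217e-05]), 'eef_pos': array([0.22470203, 0.47402811, 0.23061059]), 'tool_rot': array([-1.79910855e+02, -1.20096658e-02,  1.54630609e+02]), 'force': array([-0.06422824, -0.84562332,  0.72772634]), 'wrist_torque': array([-0.01333634,  0.04103898, -0.00245438]), 'gripper_force': 0.0, 'opening': 0.08516001519135187}
scene 480.1224688740291 480.1224688740291 314.5526201129741 207.5762714331825 [[0.4946, 0.5926, -0.6357, 1.2126], [0.8691, -0.3425, 0.357, -0.3888], [-0.0062, -0.729, -0.6845, 0.8276], [0.0, 0.0, 0.0, 1.0]]
top 416.46730540135206 416.46730540135206 326.8789407178422 194.96382928339239 [[0.0178, -0.9917, 0.127, 0.4002], [-0.9998, -0.0187, -0.0063, -0.0028], [0.0086, -0.1269, -0.9919, 1.2347], [0.0, 0.0, 0.0, 1.0]]
[[-0.0009, -0.9616, -0.2745, 0.0694], [1.0, -0.0008, -0.0003, 0.0013], [0.0001, -0.2745, 0.9616, -0.1417], [0.0, 0.0, 0.0, 1.0]] 339.4597445342316
```

View pics/scene0.png

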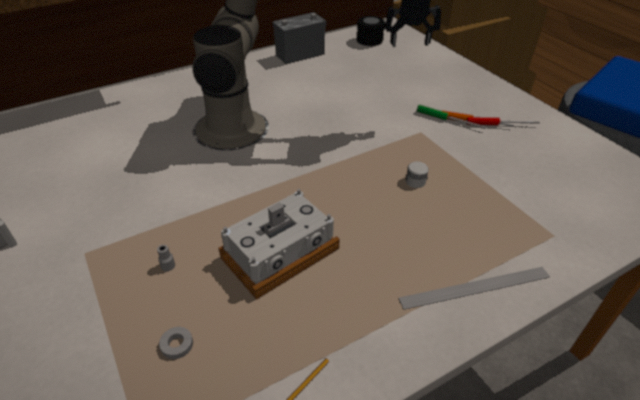

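View pics/top0.png

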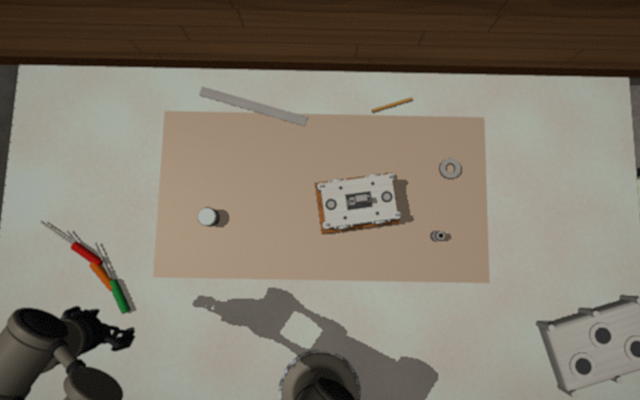

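Scene: casing with the cap's lug near (276,212), bystanders well apart. In the top view the cap is near (359,200), with its long axis roughly along world y. I'll compute a coarse position next.

Create h.py:
```python
import numpy as np,cv2
from scipy.spatial.transform import Rotation as R
from bench import robot
def ray(c,uv,T=None):
    T=c["cam_to_world"] if T is None else T
    d=np.array([(uv[0]-c["cx"])/c["fx"],(uv[1]-c["cy"])/c["fy"],1.]);d=T[:3,:3]@d
    return T[:3,3],d/np.linalg.norm(d)
def plane(r,z): return r[0]+r[1]*(z-r[0][2])/r[1][2]
def tri(rs):
    A=sum(np.eye(3)-np.outer(d,d) for o,d in rs);b=sum((np.eye(3)-np.outer(d,d))@o for o,d in rs)
    p=np.linalg.solve(A,b);return p,[np.linalg.norm(np.cross(p-o,d)) for o,d in rs]
def tool(o=None):
    o=o or robot.observe();T=np.eye(4);T[:3,:3]=R.from_euler("xyz",o["tool_rot"],degrees=True).as_matrix();T[:3,3]=o["eef_pos"];return T
```

Run:
```python
from h import *
t=robot.read_camera("top");s=robot.read_camera("scene")
print(tri([ray(t,(359,197)),ray(s,(276,209))]),plane(ray(t,(359,197)),.147))
p=plane(ray(t,(330,204)),.092);q=plane(ray(t,(387,197)),.092);print(p,q,np.degrees(np.arctan2(*(p-q)[1::-1])))
T=tool();print(np.round(T,3).tolist())
a=cv2.resize(t["image"][165:245,305:415],None,fx=5,fy=5,interpolation=cv2.INTER_CUBIC);b=cv2.resize(s["image"][180:300,210:350],None,fx=4,fy=4,interpolation=cv2.INTER_CUBIC)
cv2.imwrite("pics/crop1.png",np.vstack([a[:, :550]]))
```

```text
(array([ 0.53570578, -0.09801621,  0.13682948]), [np.float64(0.0029904906996318964), np.float64(0.002990490699631839)]) [ 0.53566317 -0.09443043  0.147     ]
[ 0.52154801 -0.01916951  0.092     ] [ 0.54397669 -0.17660686  0.092     ] 98.10785617545261
[[-0.904, 0.429, -0.0, 0.225], [0.429, 0.904, -0.001, 0.474], [0.0, -0.001, -1.0, 0.231], [0.0, 0.0, 0.0, 1.0]]
```

View pics/crop1.png

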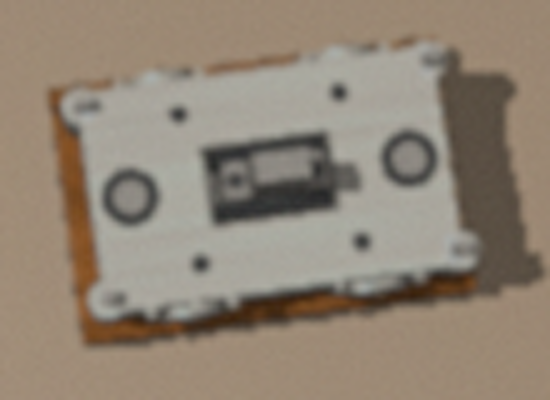

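Crop shows the cap in the slot at the middle of the deck, lug top at about (359,197) in the top image, the slot's long axis about 98° in world. Moving above it.

The rows are not in the units I measure in: turns go in shares of 180 degrees. I convert before sending: -33.4 degrees / 180 = -0.1856.

Call:
shift_gripper(deltas=[{"aperture": 0.085,"dx": -0.525,"dy": -0.382,"dz": -0.04,"wz": -0.1856},{"aperture": 0.085,"dx": -0.525,"dy": -0.382,"dz": -0.04,"wz": -0.1856},{"aperture": 0.085,"dx": -0.525,"dy": -0.382,"dz": -0.04,"wz": -0.1856},{"aperture": 0.085,"dx": -0.525,"dy": -0.382,"dz": -0.04,"wz": -0.1856},{"aperture": 0.085,"dx": -0.525,"dy": -0.382,"dz": -0.04,"wz": -0.1856},{"aperture": 0.085,"dx": -0.525,"dy": -0.382,"dz": -0.04,"wz": -0.1856},{"aperture": 0.085,"dx": -0.525,"dy": -0.382,"dz": -0.04,"wz": -0.1856},{"aperture": 0.085,"dx": -0.525,"dy": -0.382,"dz": -0.04,"wz": -0.1856}], force=100)

```text
time_s: 1.05
eef_pos: [0.4057, 0.1431, 0.2548]
tool_rot: [180.0, 0.0, -172.0]
force: [0.8, 0.4, 1.1]
opening: 0.085
gripper_force: 0.0
```

Run:
```python
from h import *
T=tool();print(T[:3,:3].T@(np.array([.535,-.096,.27])-T[:3,3]), robot.observe()["tool_rot"])
```

```text
[-0.09457288 -0.25484011 -0.01515805] [ 1.79989044e+02  3.53331551e-02 -1.71960629e+02]
```

Call:
shift_gripper(deltas=[{"aperture": 0.085,"dx": -0.095,"dy": -0.255,"dz": -0.015},{"aperture": 0.085,"dx": -0.095,"dy": -0.255,"dz": -0.015},{"aperture": 0.085,"dx": -0.095,"dy": -0.255,"dz": -0.015},{"aperture": 0.085,"dx": -0.095,"dy": -0.255,"dz": -0.015},{"aperture": 0.085,"dx": -0.095,"dy": -0.255,"dz": -0.015},{"aperture": 0.085,"dx": -0.095,"dy": -0.255,"dz": -0.015},{"aperture": 0.085,"dx": -0.095,"dy": -0.255,"dz": -0.015},{"aperture": 0.085,"dx": -0.095,"dy": -0.255,"dz": -0.015}], force=100)

```text
time_s: 1.85
eef_pos: [0.5346, -0.0942, 0.269]
tool_rot: [179.9, -0.1, -172.0]
force: [-0.3, 0.7, 0.2]
opening: 0.0852
gripper_force: 0.0
```

Run:
```python
from h import *
import pickle
T=tool();c=robot.read_camera("wrist");pickle.dump((T,c),open("w1.pkl","wb"));cv2.imwrite("pics/w1.png",c["image"])
```

```text
(no output)
```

View pics/w1.png

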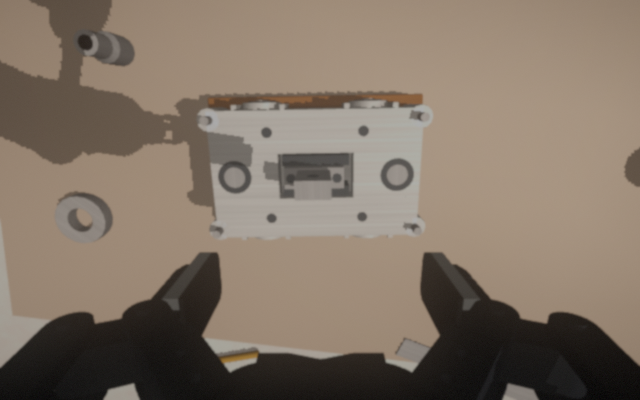

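The wrist view shows the casing nearly square to the image. The lug top is about (312,188), the block around it in the dark slot (280-352,153-197). Taking a second, offset wrist view for triangulation.

Call:
shift_gripper(deltas=[{"aperture": 0.085,"dx": 0.03,"dy": 0.045,"dz": 0.03},{"aperture": 0.085,"dx": 0.03,"dy": 0.045,"dz": 0.03},{"aperture": 0.085,"dx": 0.03,"dy": 0.045,"dz": 0.03},{"aperture": 0.085,"dx": 0.03,"dy": 0.045,"dz": 0.03}])

```text
time_s: 2.3
eef_pos: [0.4994, -0.0533, 0.2406]
tool_rot: [-179.9, 0.1, -171.9]
force: [-0.4, 0.2, -1.0]
opening: 0.0852
gripper_force: 0.0
```

Run:
```python
from h import *
import pickle
T=tool();c=robot.read_camera("wrist");pickle.dump((T,c),open("w2.pkl","wb"))
T1,c1=pickle.load(open("w1.pkl","rb"));m=T@c["T_tool_cam"]@np.array([0,0,0,1])
Ti=np.linalg.inv(T@c["T_tool_cam"]);p=Ti@np.array([.535,-.095,.147,1]);u=int(c["fx"]*p[0]/p[2]+c["cx"]);v=int(c["fy"]*p[1]/p[2]+c["cy"]);print(u,v)
a=cv2.resize(c1["image"][140:215,265:365],None,fx=6,fy=6,interpolation=cv2.INTER_CUBIC)
x0,y0=u-65,max(0,v-45);print(x0,y0)
b=cv2.resize(c["image"][y0:y0+100,x0:x0+130],None,fx=6,fy=6,interpolation=cv2.INTER_CUBIC)
cv2.imwrite("pics/c1.png",a);cv2.imwrite("pics/c2.png",b)
```

```text
257 237
192 192
```

View pics/c1.png

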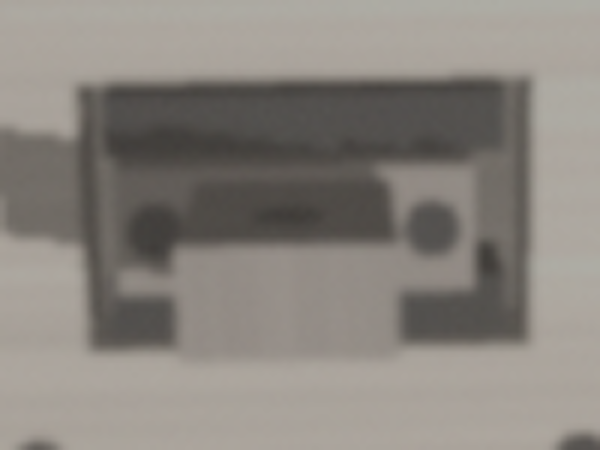

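View pics/c2.png

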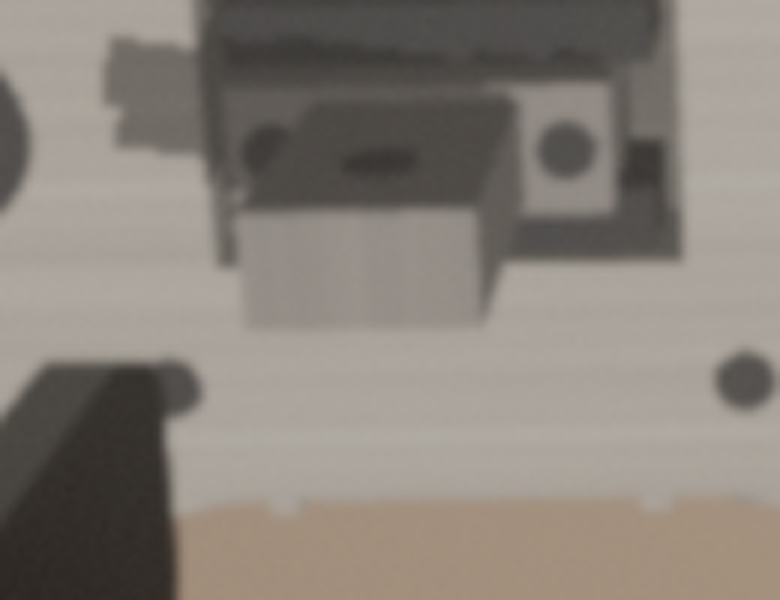

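Both crops show the lug's bright top quad: c1 corners (175,243),(402,243),(402,358),(180,358); c2 corners (240,208),(477,208),(483,328),(246,328). Also visible are the block's right dimple at c1 (433,229) and c2 (566,150), and deck holes. I'll triangulate these.

Run:
```python
from h import *
import pickle
V=[pickle.load(open(f"w{i}.pkl","rb")) for i in(1,2)];off=[(265,140),(192,192)]
def r(i,xy):
    T,c=V[i];uv=(np.array(xy)+.5)/6-.5+off[i];return ray(c,uv,T@c["T_tool_cam"])
A=[(175,243),(402,243),(402,358),(180,358)];B=[(240,208),(477,208),(483,328),(246,328)]
P=[]
for a,b in zip(A,B):
    p,e=tri([r(0,a),r(1,b)]);P.append(p);print(np.round(p,4),np.round(e,4))
P=np.array(P);print("centre",P.mean(0),"sizes",np.linalg.norm(P[1]-P[0]),np.linalg.norm(P[2]-P[3]),np.linalg.norm(P[3]-P[0]),np.linalg.norm(P[2]-P[1]))
Q=[np.array([plane(r(i,a),.147) for a in S]) for i,S in((0,A),(1,B))]
for q in Q:
    d=q[0]-q[1]+q[3]-q[2];print("z147 centre",q.mean(0),np.degrees(np.arctan2(d[1],d[0])))
print("block dimple",tri([r(0,(433,229)),r(1,(566,150))]))
print("hole",tri([r(0,(583,452)),r(1,(745,380))]))
# slot outline long edges, deck plane
for e in([(80,87),(530,80)],[(92,350),(526,343)]):
    p,q=[plane(r(0,x),.092) for x in e];d=p-q;print(p,q,np.linalg.norm(d),np.degrees(np.arctan2(d[1],d[0])))
# casing's deck holes direction from view 1, full-image
T,c=V[0]
for a,b in(((234,177),(397,174)),((266,132),(363,131)),((271,218),(362,217))):
    p,q=[plane(ray(c,x,T@c["T_tool_cam"]),.092) for x in(a,b)];d=p-q;print((p+q)/2,np.degrees(np.arctan2(d[1],d[0])))
t=robot.read_camera("top")
```

```text
[ 0.5303 -0.1155  0.1437] [0.0002 0.0002]
[ 0.5253 -0.0857  0.1465] [0.0001 0.0001]
[ 0.541  -0.0833  0.1468] [0.0001 0.0001]
[ 0.5453 -0.1129  0.1464] [0. 0.]
centre [ 0.53548919 -0.09934683  0.14585622] sizes 0.030345394369846738 0.02992166412901552 0.015430671248532797 0.015875231886913563
z147 centre [ 0.53521175 -0.09930684  0.147     ] -82.09359942547322
z147 centre [ 0.53499553 -0.09911942  0.147     ] -81.9003051689771
block dimple (array([ 0.53243507, -0.07827381,  0.10164378]), [np.float64(0.00013655778101932014), np.float64(0.00013655778101930716)])
hole (array([ 0.56746753, -0.04754041,  0.0958028 ]), [np.float64(0.000386097032329681), np.float64(0.0003860970323296778)])
[ 0.51967916 -0.13572274  0.092     ] [ 0.50886669 -0.06593362  0.092     ] 0.07062174257591133 -81.19314938918457
[ 0.56213856 -0.12932982  0.092     ] [ 0.55125609 -0.05956046  0.092     ] 0.07061297095695085 -81.13456752427467
[ 0.53522629 -0.09798277  0.092     ] -81.01451433202621
[ 0.49416702 -0.10439652  0.092     ] -81.50083972031872
[ 0.57726508 -0.09123918  0.092     ] -81.43344314203208
```

Run:
```python
from h import *
T=tool();print(T[:3,:3].T@(np.array([.5352,-.0992,.103])-T[:3,3]), T[:3,3])
```

```text
[-0.02831409 -0.04949153  0.13762199] [ 0.49990342 -0.05407371  0.24050884]
```

In the tool's units: -0.5 degrees / 180 = -0.0028.

Call:
shift_gripper(deltas=[{"aperture": 0.085,"dx": -0.0283,"dy": -0.0495,"dz": 0.02,"wz": -0.0028},{"aperture": 0.085,"dx": -0.0283,"dy": -0.0495,"dz": 0.04,"wz": -0.0028},{"aperture": 0.085,"dx": -0.0283,"dy": -0.0495,"dz": 0.065,"wz": -0.0028},{"aperture": 0.085,"dx": -0.0283,"dy": -0.0495,"dz": 0.09,"wz": -0.0028},{"aperture": 0.085,"dx": -0.0283,"dy": -0.0495,"dz": 0.115,"wz": -0.0028},{"aperture": 0.085,"dx": -0.0283,"dy": -0.0495,"dz": 0.1375,"wz": -0.0028},{"aperture": 0.085,"dx": -0.0283,"dy": -0.0495,"dz": 0.1375,"wz": -0.0028},{"aperture": 0.085,"dx": -0.0283,"dy": -0.0495,"dz": 0.1375,"wz": -0.0028}])

```text
time_s: 3.2
eef_pos: [0.5346, -0.0994, 0.1025]
tool_rot: [-180.0, 0.0, -171.5]
force: [0.6, -0.4, -0.3]
opening: 0.0848
gripper_force: 0.0
```

Run:
```python
from h import *
T=tool();print(T[:3,:3].T@(np.array([.5352,-.0992,.103])-T[:3,3]), T[:3,3])
c=robot.read_camera("wrist");cv2.imwrite("pics/w3.png",c["image"])
```

```text
[-0.00066503  0.00014379 -0.00045323] [ 0.53456386 -0.0994407   0.10254642]
```

View pics/w3.png

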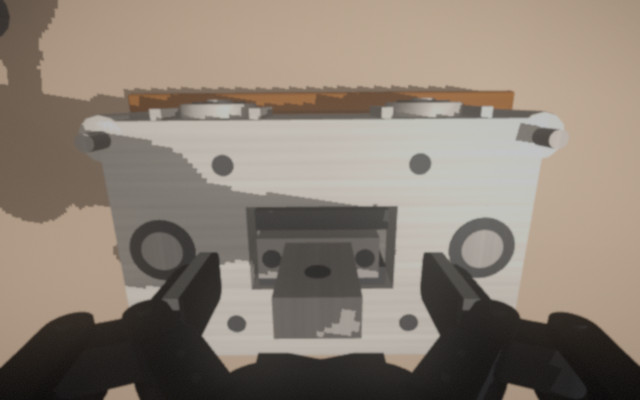

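The lug (274-361, 243-338) stands between the open fingers (inner edges about 220 and 422), centred within about 1 mm. Closing.

Call:
shift_gripper(deltas=[{"aperture": 0.02},{"aperture": 0.02},{"aperture": 0.02},{"aperture": 0.02},{"aperture": 0.02},{"aperture": 0.02},{"aperture": 0.02},{"aperture": 0.02}], force=115)

```text
time_s: 4.05
eef_pos: [0.5345, -0.1004, 0.1032]
tool_rot: [-179.8, 0.1, -171.5]
force: [-1.2, -6.2, 5.6]
opening: 0.0287
gripper_force: 113.1
```

```bash
python3 -c "
from h import *
o=robot.observe();print(o['force'],o['wrist_torque'],o['opening'],o['gripper_force'],o['eef_pos'])"
```

```text
[-1.23832023 -6.219908    5.55256816] [-0.69124247  0.19250872  0.0070865 ] 0.028714834515146774 113.14014673233032 [ 0.53454292 -0.10038836  0.10320923]
```

Gripped firmly. First a small rock with tiny climb, also taking out the grip's offset (1 mm in y, 0.7 mm in z).

In the tool's units: -2.4 degrees / 180 = -0.0133.

Call:
shift_gripper(deltas=[{"aperture": 0.02,"dy": -0.0008,"dz": -0.001,"wx": 0.0033},{"aperture": 0.02,"dy": -0.0005,"dz": -0.0013,"wx": 0.0067},{"aperture": 0.02,"dy": -0.001,"dz": -0.0015},{"aperture": 0.02,"dy": -0.0015,"dz": -0.0017,"wx": -0.0067},{"aperture": 0.02,"dy": -0.002,"dz": -0.0019,"wx": -0.0133},{"aperture": 0.02,"dy": -0.0017,"dz": -0.0021,"wx": -0.0089},{"aperture": 0.02,"dy": -0.0013,"dz": -0.0022,"wx": -0.0044},{"aperture": 0.02,"dy": -0.001,"dz": -0.0023}])

```text
time_s: 4.85
eef_pos: [0.534, -0.1002, 0.104]
tool_rot: [-179.9, -0.0, -171.5]
force: [2.2, -5.9, -5.2]
opening: 0.0287
gripper_force: 114.4
```

```bash
python3 -c "
from h import *
o=robot.observe();print(o['force'],o['wrist_torque'],o['tool_rot'],o['gripper_force'],o['eef_pos'])"
```

```text
[ 2.24347019 -5.88047217 -5.20346735] [-0.6532565  -0.44053865  0.03318777] [-1.79899856e+02 -3.56989379e-03 -1.71481863e+02] 114.44325685501099 [ 0.53397576 -0.10023572  0.10403094]
```

In the tool's units: 3.8 degrees / 180 = 0.0211.

Call:
shift_gripper(deltas=[{"aperture": 0.02,"dy": 0.0005,"dz": -0.0002,"wx": 0.0072},{"aperture": 0.02,"dy": 0.001,"dz": -0.0004,"wx": 0.0139},{"aperture": 0.02,"dy": 0.0016,"dz": -0.0006,"wx": 0.0211},{"aperture": 0.02,"dy": 0.0021,"dz": -0.0009,"wx": 0.0278}])

```text
time_s: 5.25
eef_pos: [0.5335, -0.0975, 0.1051]
tool_rot: [-174.9, -0.0, -171.5]
force: [2.8, -4.2, -1.3]
opening: 0.0286
gripper_force: 114.8
```

```bash
python3 -c "
from h import *
o=robot.observe();print(o['force'],o['wrist_torque'],o['tool_rot'],o['eef_pos'])"
```

```text
[ 2.75321177 -4.23968514 -1.3406688 ] [ 0.23704878 -0.18781869  0.11449279] [-1.74940018e+02 -7.57549742e-03 -1.71483152e+02] [ 0.53349645 -0.09753956  0.10513701]
```

Call:
shift_gripper(deltas=[{"aperture": 0.02,"dy": -0.0005,"dz": -0.0002,"wx": -0.0072},{"aperture": 0.02,"dy": -0.001,"dz": -0.0004,"wx": -0.0139},{"aperture": 0.02,"dy": -0.0016,"dz": -0.0006,"wx": -0.0211},{"aperture": 0.02,"dy": -0.0021,"dz": -0.0008,"wx": -0.0278},{"aperture": 0.02,"dy": -0.0026,"dz": -0.001,"wx": -0.035},{"aperture": 0.02,"dy": -0.003,"dz": -0.0012,"wx": -0.0417},{"aperture": 0.02,"dy": -0.0036,"dz": -0.0014,"wx": -0.0489},{"aperture": 0.02,"dy": -0.0042,"dz": -0.0017,"wx": -0.0556}])

```text
time_s: 6.05
eef_pos: [0.5337, -0.1015, 0.1064]
tool_rot: [174.8, -0.1, -171.5]
force: [2.7, 1.3, -17.7]
opening: 0.0284
gripper_force: 114.5
```

```bash
python3 -c "
from h import *
o=robot.observe();print(o['force'],o['wrist_torque'],o['tool_rot'],o['eef_pos'])"
```

```text
[  2.73652635   1.32427474 -17.73803942] [-0.63317447 -0.68356141  0.02837798] [ 1.74821987e+02 -8.58597449e-02 -1.71474391e+02] [ 0.53370445 -0.10151003  0.10640062]
```

In the tool's units: 5 degrees / 180 = 0.0278.

Call:
shift_gripper(deltas=[{"aperture": 0.02,"dy": 0.0007,"wx": 0.0094},{"aperture": 0.02,"dy": 0.0014,"wx": 0.0189},{"aperture": 0.02,"dy": 0.0021,"dz": 0.0001,"wx": 0.0278}])

```text
time_s: 6.35
eef_pos: [0.5337, -0.0994, 0.1073]
tool_rot: [-179.9, -0.0, -171.5]
force: [1.9, -0.7, -12.0]
opening: 0.0285
gripper_force: 115.3
```

```bash
python3 -c "
from h import *
o=robot.observe();print(o['force'],o['wrist_torque'],o['tool_rot'],o['eef_pos'])"
```

```text
[  1.93964916  -0.69957038 -12.00429722] [ 0.31173861 -0.36348671  0.0103907 ] [-1.79915753e+02 -2.22055944e-02 -1.71495888e+02] [ 0.53366161 -0.09940769  0.10725664]
```

In the tool's units: 5.4 degrees / 180 = 0.03.

Call:
shift_gripper(deltas=[{"aperture": 0.02,"dy": 0.0012,"dz": -0.0003,"wx": 0.015},{"aperture": 0.02,"dy": 0.0024,"dz": -0.0005,"wx": 0.03},{"aperture": 0.02,"dy": 0.0035,"dz": -0.0007,"wx": 0.0444},{"aperture": 0.02,"dy": 0.0023,"dz": -0.0011,"wx": 0.0294},{"aperture": 0.02,"dy": 0.0012,"dz": -0.0015,"wx": 0.015},{"aperture": 0.02,"dz": -0.0018}])

```text
time_s: 6.95
eef_pos: [0.5338, -0.0991, 0.1097]
tool_rot: [180.0, 0.0, -171.4]
force: [0.3, 0.9, -10.9]
opening: 0.0288
gripper_force: 116.9
```

```bash
python3 -c "
from h import *
o=robot.observe();print(o['force'],o['wrist_torque'],o['tool_rot'],o['eef_pos'])"
```

```text
[  0.29787586   0.9384402  -10.93560373] [-0.21462621 -0.26495491 -0.02484999] [ 1.79956761e+02  1.50769285e-02 -1.71419857e+02] [ 0.53381135 -0.09908827  0.10967123]
```

Call:
shift_gripper(deltas=[{"aperture": 0.02,"dy": -0.0012,"dz": -0.0003,"wx": -0.015},{"aperture": 0.02,"dy": -0.0024,"dz": -0.0005,"wx": -0.03},{"aperture": 0.02,"dy": -0.0035,"dz": -0.0007,"wx": -0.0444},{"aperture": 0.02,"dy": -0.0023,"dz": -0.0011,"wx": -0.0294},{"aperture": 0.02,"dy": -0.0012,"dz": -0.0015,"wx": -0.015},{"aperture": 0.02,"dz": -0.0018}])

```text
time_s: 7.55
eef_pos: [0.5338, -0.0996, 0.1114]
tool_rot: [-179.9, 0.0, -171.5]
force: [2.0, -0.3, -11.0]
opening: 0.0291
gripper_force: 117.4
```

```bash
python3 -c "
from h import *
o=robot.observe();print(o['force'],o['wrist_torque'],o['tool_rot'],o['eef_pos'])
cv2.imwrite('pics/s2.png',robot.read_camera('scene')['image'])"
```

```text
[  2.01893183  -0.32960646 -10.95671502] [ 0.31484894 -0.18283208  0.0868663 ] [-1.79853495e+02  1.97429256e-02 -1.71505429e+02] [ 0.53382724 -0.0996155   0.11137999]
```

Run:
```python
import cv2,numpy as np
a=cv2.imread('pics/scene0.png',0);b=cv2.imread('pics/s2.png',0)
for n,(y0,y1,x0,x1) in dict(side=(238,272,255,333),cradle=(255,290,240,340)).items():
    t=a[y0:y1,x0:x1];r=cv2.matchTemplate(cv2.resize(b[y0-8:y1+8,x0-8:x1+8],None,fx=8,fy=8,interpolation=2),cv2.resize(t,None,fx=8,fy=8,interpolation=2),5);_,m,_,l=cv2.minMaxLoc(r);print(n,m,l[0]/8-8,l[1]/8-8)
b=cv2.imread('pics/s2.png');cv2.imwrite('pics/s2c.png',cv2.resize(b[150:300,200:360],None,fx=4,fy=4,interpolation=2))
```

```text
side 0.9978842735290527 0.0 0.0
cradle 0.9988191723823547 0.0 0.0
```

View pics/s2c.png

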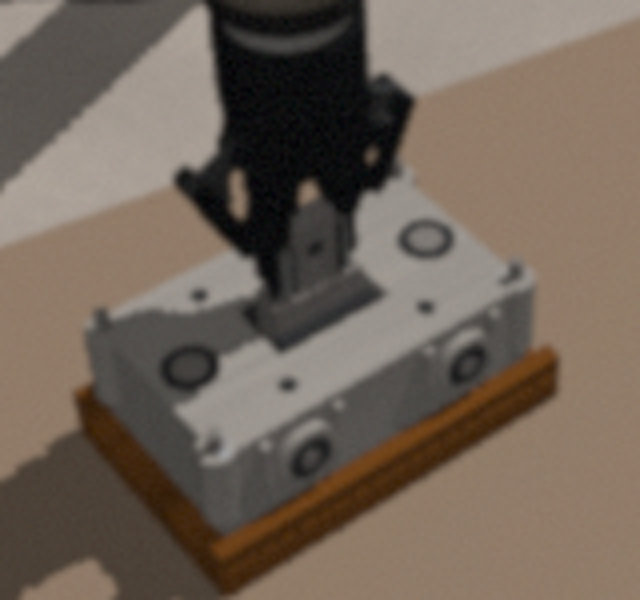

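The crop shows the cap gripped by its lug and rising, and the casing hasn't moved in the scene view (0 px shift). Carry on rocking.

In the tool's units: 5.4 degrees / 180 = 0.03.

Call:
shift_gripper(deltas=[{"aperture": 0.02,"dy": 0.0013,"dz": -0.0003,"wx": 0.015},{"aperture": 0.02,"dy": 0.0026,"dz": -0.0005,"wx": 0.03},{"aperture": 0.02,"dy": 0.0039,"dz": -0.0007,"wx": 0.0444},{"aperture": 0.02,"dy": 0.0026,"dz": -0.0011,"wx": 0.0294},{"aperture": 0.02,"dy": 0.0013,"dz": -0.0015,"wx": 0.015},{"aperture": 0.02,"dz": -0.0018}])

```text
time_s: 8.2
eef_pos: [0.5339, -0.0993, 0.1133]
tool_rot: [179.9, 0.0, -171.4]
force: [1.0, 0.7, -11.4]
opening: 0.0288
gripper_force: 118.4
```

Call:
shift_gripper(deltas=[{"aperture": 0.02,"dy": -0.0013,"dz": -0.0003,"wx": -0.015},{"aperture": 0.02,"dy": -0.0026,"dz": -0.0005,"wx": -0.03},{"aperture": 0.02,"dy": -0.0039,"dz": -0.0007,"wx": -0.0444},{"aperture": 0.02,"dy": -0.0026,"dz": -0.0011,"wx": -0.0294},{"aperture": 0.02,"dy": -0.0013,"dz": -0.0015,"wx": -0.015},{"aperture": 0.02,"dz": -0.0018}])

```text
time_s: 8.8
eef_pos: [0.5339, -0.0997, 0.1149]
tool_rot: [-179.9, 0.0, -171.5]
force: [1.3, -1.8, -12.3]
opening: 0.0288
gripper_force: 118.5
```

Call:
shift_gripper(deltas=[{"aperture": 0.02,"dy": 0.0014,"dz": -0.0003,"wx": 0.015},{"aperture": 0.02,"dy": 0.0028,"dz": -0.0005,"wx": 0.03},{"aperture": 0.02,"dy": 0.0042,"dz": -0.0007,"wx": 0.0444},{"aperture": 0.02,"dy": 0.0028,"dz": -0.0011,"wx": 0.0294},{"aperture": 0.02,"dy": 0.0014,"dz": -0.0015,"wx": 0.015},{"aperture": 0.02,"dz": -0.0018}])

```text
time_s: 9.4
eef_pos: [0.5339, -0.0993, 0.1169]
tool_rot: [179.9, 0.0, -171.4]
force: [1.2, 1.1, -11.2]
opening: 0.0285
gripper_force: 119.2
```

Call:
shift_gripper(deltas=[{"aperture": 0.02,"dy": -0.0014,"dz": -0.0003,"wx": -0.015},{"aperture": 0.02,"dy": -0.0028,"dz": -0.0005,"wx": -0.03},{"aperture": 0.02,"dy": -0.0042,"dz": -0.0007,"wx": -0.0444},{"aperture": 0.02,"dy": -0.0028,"dz": -0.0011,"wx": -0.0294},{"aperture": 0.02,"dy": -0.0014,"dz": -0.0015,"wx": -0.015},{"aperture": 0.02,"dz": -0.0018}])

```text
time_s: 10.0
eef_pos: [0.5339, -0.0997, 0.1185]
tool_rot: [-179.9, 0.0, -171.5]
force: [1.2, -1.4, -10.5]
opening: 0.0287
gripper_force: 119.2
```

In the tool's units: 8 degrees / 180 = 0.0444.

Call:
shift_gripper(deltas=[{"aperture": 0.02,"dy": 0.0015,"dz": -0.0003,"wx": 0.015},{"aperture": 0.02,"dy": 0.003,"dz": -0.0005,"wx": 0.03},{"aperture": 0.02,"dy": 0.0044,"dz": -0.0007,"wx": 0.0444},{"aperture": 0.02,"dy": 0.003,"dz": -0.0011,"wx": 0.0294},{"aperture": 0.02,"dy": 0.0015,"dz": -0.0015,"wx": 0.015},{"aperture": 0.02,"dz": -0.0018}])

```text
time_s: 10.6
eef_pos: [0.5339, -0.0993, 0.1205]
tool_rot: [179.9, 0.0, -171.4]
force: [0.3, 0.8, -10.7]
opening: 0.0286
gripper_force: 119.6
```

Call:
shift_gripper(deltas=[{"aperture": 0.02,"dy": -0.0015,"dz": -0.0003,"wx": -0.015},{"aperture": 0.02,"dy": -0.003,"dz": -0.0005,"wx": -0.03},{"aperture": 0.02,"dy": -0.0045,"dz": -0.0007,"wx": -0.0444},{"aperture": 0.02,"dy": -0.003,"dz": -0.0011,"wx": -0.0294},{"aperture": 0.02,"dy": -0.0015,"dz": -0.0015,"wx": -0.015},{"aperture": 0.02,"dz": -0.0018}])

```text
time_s: 11.2
eef_pos: [0.5339, -0.0997, 0.1221]
tool_rot: [-179.9, 0.0, -171.5]
force: [0.5, -1.0, -11.8]
opening: 0.0284
gripper_force: 119.4
```

Call:
shift_gripper(deltas=[{"aperture": 0.02,"dy": 0.0016,"dz": -0.0003,"wx": 0.015},{"aperture": 0.02,"dy": 0.0032,"dz": -0.0005,"wx": 0.03},{"aperture": 0.02,"dy": 0.0047,"dz": -0.0007,"wx": 0.0444},{"aperture": 0.02,"dy": 0.0032,"dz": -0.0011,"wx": 0.0294},{"aperture": 0.02,"dy": 0.0016,"dz": -0.0015,"wx": 0.015},{"aperture": 0.02,"dz": -0.0018}])

```text
time_s: 11.8
eef_pos: [0.5339, -0.0993, 0.1241]
tool_rot: [179.9, 0.0, -171.4]
force: [0.9, 0.8, -11.1]
opening: 0.0283
gripper_force: 119.8
```

Call:
shift_gripper(deltas=[{"aperture": 0.02,"dy": -0.0016,"dz": -0.0003,"wx": -0.015},{"aperture": 0.02,"dy": -0.0032,"dz": -0.0005,"wx": -0.03},{"aperture": 0.02,"dy": -0.0047,"dz": -0.0007,"wx": -0.0444},{"aperture": 0.02,"dy": -0.0032,"dz": -0.0011,"wx": -0.0294},{"aperture": 0.02,"dy": -0.0016,"dz": -0.0015,"wx": -0.015},{"aperture": 0.02,"dz": -0.0018}])

```text
time_s: 12.4
eef_pos: [0.5339, -0.0997, 0.1257]
tool_rot: [-179.9, 0.0, -171.5]
force: [1.6, -0.1, -11.3]
opening: 0.0284
gripper_force: 119.5
```

In the tool's units: 8 degrees / 180 = 0.0444.

Call:
shift_gripper(deltas=[{"aperture": 0.02,"dy": 0.0016,"dz": -0.0003,"wx": 0.015},{"aperture": 0.02,"dy": 0.0033,"dz": -0.0005,"wx": 0.03},{"aperture": 0.02,"dy": 0.0049,"dz": -0.0007,"wx": 0.0444},{"aperture": 0.02,"dy": 0.0033,"dz": -0.0011,"wx": 0.0294},{"aperture": 0.02,"dy": 0.0016,"dz": -0.0015,"wx": 0.015},{"aperture": 0.02,"dz": -0.0018}])

```text
time_s: 13.0
eef_pos: [0.5339, -0.0989, 0.1279]
tool_rot: [179.9, 0.0, -171.4]
force: [0.8, -0.8, -2.5]
opening: 0.0285
gripper_force: 120.4
```

Call:
shift_gripper(deltas=[{"aperture": 0.02,"dy": -0.0016,"dz": -0.0003,"wx": -0.015},{"aperture": 0.02,"dy": -0.0033,"dz": -0.0005,"wx": -0.03},{"aperture": 0.02,"dy": -0.0049,"dz": -0.0007,"wx": -0.0444},{"aperture": 0.02,"dy": -0.0033,"dz": -0.0011,"wx": -0.0294},{"aperture": 0.02,"dy": -0.0016,"dz": -0.0015,"wx": -0.015},{"aperture": 0.02,"dz": -0.0018}])

```text
time_s: 13.6
eef_pos: [0.5343, -0.1002, 0.1304]
tool_rot: [-179.8, 0.1, -171.5]
force: [-0.5, -0.6, -3.2]
opening: 0.0287
gripper_force: 120.5
```

Call:
shift_gripper(deltas=[{"aperture": 0.02,"dy": 0.0016,"dz": -0.0003,"wx": 0.015},{"aperture": 0.02,"dy": 0.0033,"dz": -0.0005,"wx": 0.03},{"aperture": 0.02,"dy": 0.0049,"dz": -0.0007,"wx": 0.0444},{"aperture": 0.02,"dy": 0.0033,"dz": -0.0011,"wx": 0.0294},{"aperture": 0.02,"dy": 0.0016,"dz": -0.0015,"wx": 0.015},{"aperture": 0.02,"dz": -0.0018}])

```text
time_s: 14.2
eef_pos: [0.5344, -0.0995, 0.1324]
tool_rot: [180.0, 0.1, -171.4]
force: [-0.2, 0.1, -3.1]
opening: 0.0284
gripper_force: 120.6
```

The force has dropped to the cap's weight, so it is free. Raising it straight to about 2 cm above the mouth.

Call:
shift_gripper(deltas=[{"aperture": 0.02,"dz": -0.003},{"aperture": 0.02,"dz": -0.006},{"aperture": 0.02,"dz": -0.009},{"aperture": 0.02,"dz": -0.012},{"aperture": 0.02,"dz": -0.015},{"aperture": 0.02,"dz": -0.015},{"aperture": 0.02,"dz": -0.015}])

```text
time_s: 14.9
eef_pos: [0.5339, -0.0996, 0.1458]
tool_rot: [-180.0, 0.0, -171.5]
force: [-0.7, -0.1, -3.7]
opening: 0.0286
gripper_force: 120.5
```

Run:
```python
from h import *
b=robot.read_camera('scene')['image'];cv2.imwrite('pics/s3.png',b);cv2.imwrite('pics/s3c.png',cv2.resize(b[150:300,200:360],None,fx=4,fy=4,interpolation=2))
a=cv2.imread('pics/scene0.png',0);b=cv2.cvtColor(b,6);y0,y1,x0,x1=238,272,255,333
r=cv2.matchTemplate(cv2.resize(b[y0-8:y1+8,x0-8:x1+8],None,fx=8,fy=8,interpolation=2),cv2.resize(a[y0:y1,x0:x1],None,fx=8,fy=8,interpolation=2),5);_,m,_,l=cv2.minMaxLoc(r);print(m,l[0]/8-8,l[1]/8-8)
```

```text
0.9978962540626526 0.0 0.0
```

View pics/s3c.png

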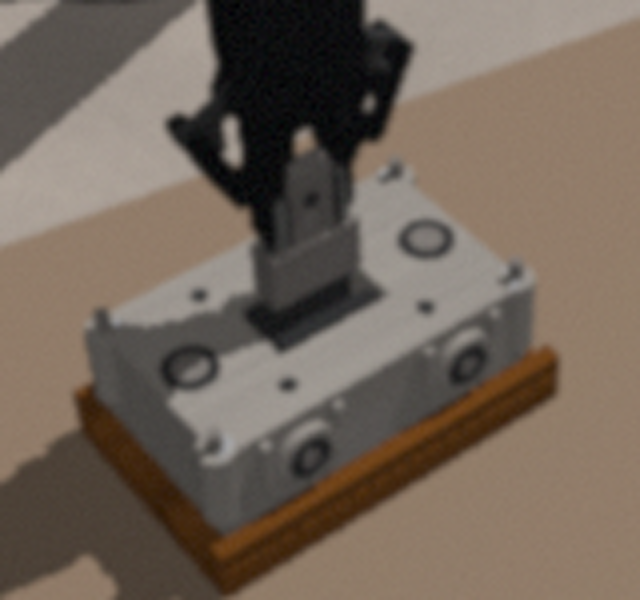

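The crop shows the cap clear and upright over the slot, its lower edge around (270,312) and the slot's edge about 30 px (≈19 mm) below. The casing has not moved. A 1 mm trim, a settle, then hand in.

Call:
shift_gripper(deltas=[{"aperture": 0.02,"dz": -0.001},{"aperture": 0.02,"dz": -0.001},{"aperture": 0.02,"dz": -0.001},{"aperture": 0.02,"dz": -0.001},{"aperture": 0.02,"dz": -0.001}])

```text
time_s: 15.45
eef_pos: [0.5339, -0.0998, 0.1467]
tool_rot: [180.0, -0.0, -171.5]
force: [-0.2, -0.4, -3.6]
opening: 0.0288
gripper_force: 120.5
```

```bash
python3 -c "
from bench import robot
print(robot.close_job())"
```

```text
the job is handed in; nothing more can be done
None
```

The cap was rocked free and is held upright in the gripper about 2 cm above its slot, with no casing movement seen in the scene-camera checks and the bystanders left alone; the job was handed in at 15.5 s.

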